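# Sort the padlocks into their trays

### The job

Four brass padlocks lie about on the locksmith's bench. Put each one into the grey tray of its own shape and size (the big square lock in the big square tray, the small round lock in the small round tray, and so on), lying flat on the tray's floor with its case roughly in the middle; which way the shackle points does not matter. Leave the door-lock cylinder and the roll of tape where they are.

Things in the scene. Friction and masses are not known exactly. Their poses are not given: they have to be found in the camera images.
- big_square_lock_c (a point): Big square padlock lying flat: brass case with straight sides, 58 mm wide (x) by 42 mm (y), 24 mm thick, with a U-shaped steel shackle (9 mm rod) that stands out 26 mm from the +y edge of the case. 0.2 to 0.4 kg. Origin at the centre of the brass case, half-way up (12 mm above its underside). x runs across the case (the 58 mm width, the way to grip it), y points to the shackle, z is up.
- small_square_lock_c (a point): Small square padlock lying flat: brass case with straight sides, 38 mm wide (x) by 30 mm (y), 20 mm thick, steel shackle (7 mm rod) standing out 18 mm from the +y edge. 0.11 to 0.2 kg. Origin at the centre of the brass case, half-way up (10 mm above its underside). x runs across the case (the 38 mm width, the way to grip it), y points to the shackle, z is up.
- big_round_lock_c (a point): Big round padlock lying flat: disc-shaped brass case, 56 mm diameter, 24 mm thick, steel shackle (9 mm rod) standing out 20 mm beyond the disc at +y. 0.2 to 0.4 kg. Origin at the centre of the brass case, half-way up (12 mm above its underside). x runs across the case (the 56 mm width, the way to grip it), y points to the shackle, z is up.
- small_round_lock_c (a point): Small round padlock lying flat: disc-shaped brass case, 38 mm diameter, 20 mm thick, steel shackle (7 mm rod) standing out 16 mm beyond the disc at +y. 0.11 to 0.2 kg. Origin at the centre of the brass case, half-way up (10 mm above its underside). x runs across the case (the 38 mm width, the way to grip it), y points to the shackle, z is up.
- big_square_tray: Big square grey plastic tray, 110 by 110 mm outside (104 mm inside). Fixed to the bench. Its low rim is 3 mm thick and its top is 8 mm above the bench; the inner floor is 3 mm above the bench. Origin at the centre of its underside, on the bench; z is up.
- small_square_tray: Small square grey plastic tray, 84 by 84 mm outside (78 mm inside). Fixed to the bench. Its low rim is 3 mm thick and its top is 8 mm above the bench; the inner floor is 3 mm above the bench. Origin at the centre of its underside, on the bench; z is up.
- big_round_tray: Big round grey plastic tray, 114 mm outside diameter (108 mm inside). Fixed to the bench. Its low rim is 3 mm thick and its top is 8 mm above the bench; the inner floor is 3 mm above the bench. Origin at the centre of its underside, on the bench; z is up.
- small_round_tray: Small round grey plastic tray, 86 mm outside diameter (80 mm inside). Fixed to the bench. Its low rim is 3 mm thick and its top is 8 mm above the bench; the inner floor is 3 mm above the bench. Origin at the centre of its underside, on the bench; z is up.
- door_cylinder_c (a point): Bystander, not a padlock: a brass door-lock cylinder (bar 62 mm long along x, 34 mm wide, 17 mm high, no shackle), lying loose on the bench. Origin on the axis of its round barrel, half-way along, 8.5 mm above the bench.
- tape_roll_c (a point): Bystander: a roll of pale tape lying flat and loose on the bench, a ring 86 mm outside and 76 mm inside diameter, 46 mm high. Origin at its centre, 23 mm above the bench.
Things that resemble listed ones, but are neither listed nor needed, are in the scene too. What is shaped like the part that bears big_round_lock_c but black is not meant.

How it is judged:
By the outcome, as a careful person would: the job done as asked, in the order asked, and still so for the second after the job is handed in, with the robot touching nothing.
It also fails if it takes over 112 s, if anything falls off the work surface, if the arm or the gripper's body presses on something with over 40 N, if the wrist force passes 120 N, or if a joint passes its speed limit or range.

### The arm

A 6-joint arm with a two-finger parallel gripper is mounted at the origin on the work surface. World frame = base frame: x ahead of the robot, y to its left, z up, the work surface at z = 0. Lengths are in m, angles in rad, forces in N, time in s.
With the tool pointing down it reaches from about 0.325 to 0.9 m from the base axis. Payload 6.1 kg.
Tool frame: the origin (TCP) lies between the finger pads; the fingertips stand 22 mm ahead of it and the grasp point (between the pads) lies 3 mm ahead of it; x points along the fingers, z is the direction in which the jaws open and shut, and the axes are right-handed (so a half turn about x gives the same grasp; the last joint's range is limited). The gripper opens to 85 mm and grips with 20 to 120 N. Pads are 22 mm wide; open, the fingers measure 114 mm over their backs; the gripper's body (76 mm by 85 mm) begins 54 mm behind the grasp point. The pads swing forward as they close: fully open they stand 13 mm farther back than shut.
Start: joints at [1.173, 0.22, 1.526, -0, 1.395, -0.126], TCP at [0.168, 0.602, 0.253] pointing down, gripper open.
Joint ranges: [-2.98, 2.98], [-0.91, 2.08], [0.09, 2.57], [-1.24, 4.39], [0.2, 2.65], [-2.68, 2.68]. Speed limits (rad/s): [2.57, 2.57, 3.01, 3.14, 3.14, 3.14].

### API

Orientations are given as a rotation vector (axis times angle).
In Python, from cell import * gives the robot as it stands.
- The arm moves only by the tool jog_arm, never from a script. Its argument "increments" is a list that holds one entry, the list of rows, each a list of 7 numbers: the turn, a rotation vector about the tool's x, y, z in units of 6 degrees (1.0 is 6 degrees), then the shift along the tool's x, y, z in units of 40 mm (1.0 is 40 mm), then the opening, from 0 (shut) to 1 (fully open). A call has 1 to 20 rows; each row is the pose to reach, as a shift and turn from the pose measured when the call began, along the tool's axes at that moment; what a row does not reach only later rows make up. A row lasts 1/12 s, in which the tool goes at most 41.7 mm and 7.16 degrees, less where a joint would pass 70% of its speed; a pose out of reach is approached as far as the arm can. A call with a gripper value outside its range is refused whole. The fingers move at their own pace and stop on an object; "grip_force" is the grip in N (left out, the last holds). Time passes only in rows, so rows that repeat a pose let the fingers close. It gives the time, the measured TCP pose, the force and the opening at its end, in the units of the state.
- state(): the state, without advancing time (a new reading comes with each control period).
- get_image(name): name is "scene" or "top"; returns (picture, depth): 400x640x3 uint8, red, green, blue; 400x640 float32, m along the optical axis (not along the pixel's ray), 0 where there is no reading.
- calibration(name): a dict with "K" (3x3 intrinsics, pixels), "k1" (the pictures are not rectified: a ray, as slopes to the right and down, at radius r is drawn at 1 + k1 r^2 times it, then the intrinsics apply), "rvec" (rotation vector, rad) and "tvec" (3), from world to camera coordinates, as OpenCV has them. Camera axes: x right, y down, z forward; pixel columns grow to the right and rows downward; lengths in m; the calibration is good to about 2 mm. A picture is of the moment at which its call begins. calibration takes no time and is no camera call.
- sign_off(): hands the job in, once; it reports no verdict.
The state is a dict: "time": time; "joint_positions": joint angles; "joint_vel": joint speeds; "tau": joint torques, N m; "tool_pos": TCP position; "ee_rot": TCP orientation; "ft_force": force on the tool from outside, world axes, zero at the start; "ft_torque": the same for the moment, N m; "opening": finger opening in m.
Only numpy, scipy, OpenCV 4.12 (cv2) and the standard library are available. Lean on these libraries where they do the work, as an engineer would, in place of code of your own. Each camera call takes 0.05 s, during which the arm holds its last target. There are 200 camera calls.

## Working session

There is one attempt and no reset: what is moved stays moved. The work goes in short steps, Python scripts to look and compute and a tool call to move; the robot and the scene stay as the last step left them, time stands still between calls to the robot, and variables do not carry over. Pictures are saved under pics/ and viewed, about 12 in all and at most 16, crops included, and the job is handed in when it is done.

Besides the shell and the picture viewer there is one more tool, called as name([rows], argument=value, ...), one row to a line, values as JSON. jog_arm: Moves the arm, as the interface text tells. Its arguments: {"type":"object","properties":{"increments":{"type":"array"},"grip_force":{"type":"number"}},"required":["increments"]}

```bash
ls; mkdir -p pics
python3 - <<'E'
from cell import *
import cv2,numpy as np
for n in("scene","top"):
    p,d=get_image(n); cv2.imwrite(f"pics/{n}0.png",p[:,:,::-1]); np.savez(f"pics/{n}0.npz",p=p,d=d)
    print(n,calibration(n))
print(state())
E
```

```text
pics
scene {'K': array([[362.99755464,   0.        , 324.72188876],
       [  0.        , 362.99755464, 199.66493913],
       [  0.        ,   0.        ,   1.        ]]), 'k1': -0.05855297546864092, 'rvec': array([ 1.62975981,  2.20443506, -0.64621844]), 'tvec': array([ 0.17974235, -0.44545859,  1.20864434])}
top {'K': array([[371.9830115 ,   0.        , 320.78098367],
       [  0.        , 371.9830115 , 197.87635751],
       [  0.        ,   0.        ,   1.        ]]), 'k1': -0.03501189890637573, 'rvec': array([ 2.15904993, -2.15927946,  0.08675291]), 'tvec': array([0.00965417, 0.58711129, 0.79605281])}
{'time': 0.1, 'joint_positions': array([ 1.17292033e+00,  2.21144247e-01,  1.52750857e+00,  2.48515754e-05,
        1.39470310e+00, -1.26104174e-01]), 'joint_vel': array([-0.00133418, -0.00015098, -0.00209352, -0.0002391 ,  0.00037894,
        0.00061309]), 'tau': array([ 5.36794978e-04, -4.98245895e+01, -3.90549910e+01, -8.00524276e-05,
        5.71514698e-03,  1.28817584e-05]), 'tool_pos': array([0.16757358, 0.60158648, 0.25230419]), 'ee_rot': array([-1.00764058,  1.32717382,  1.00620851]), 'ft_force': array([ 0.30414473, -0.93756396, -0.48261519]), 'ft_torque': array([0.01666464, 0.02337947, 0.05691933]), 'opening': 0.08514541737874105}
```

View pics/top0.png

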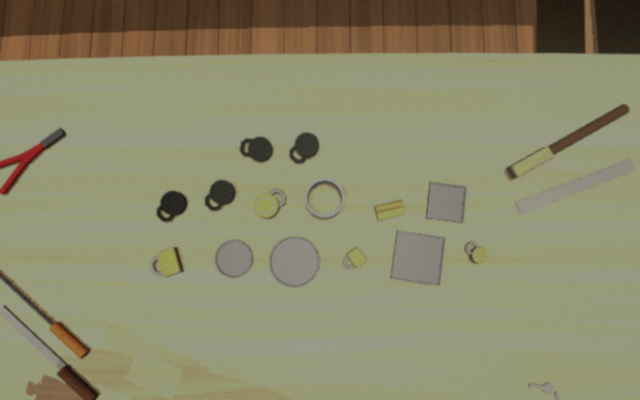

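View pics/scene0.png

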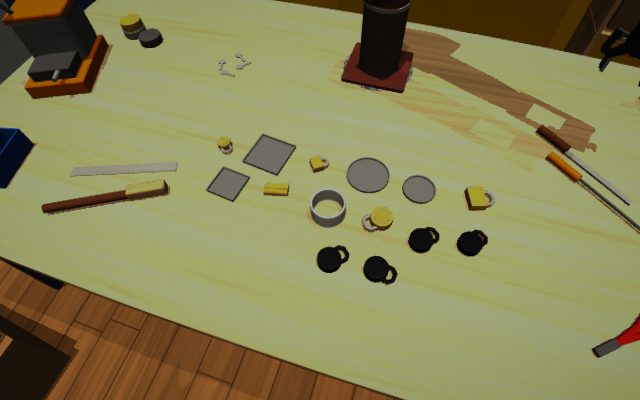

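The top view shows big square lock (170,262), small square lock (357,257), big brass round lock (267,206) and small round lock (479,255). The trays are small round (235,258), big round (295,261), small square (446,202) and big square (417,257). Tape is at (324,199) and the cylinder at (390,210). Four black round padlocks, at (260,149), (306,146), (173,204) and (221,193), are decoys; only the brass one at (267,206) fits big_round_lock. The scene view shows the same layout, with that brass lock at (381,218).

```bash
cat > h.py <<'E'
import cv2,numpy as np
from cell import *
from scipy.spatial.transform import Rotation as R
def cloud(n,d):
    c=calibration(n);v,u=np.mgrid[:400,:640]
    q=cv2.undistortPoints(np.stack([u,v],-1).reshape(-1,1,2).astype(float),c['K'],np.array([c['k1'],0,0,0.])).reshape(400,640,2)
    P=np.dstack([q*d[...,None],d]); Rm=R.from_rotvec(c['rvec']).as_matrix()
    W=(P-c['tvec'])@Rm; W[d==0]=np.nan
    return W
def proj(n,X):
    c=calibration(n);return cv2.projectPoints(np.array(X,float).reshape(-1,1,3),c['rvec'],c['tvec'],c['K'],np.array([c['k1'],0,0,0.]))[0].reshape(-1,2)
E
python3 - <<'E'
from h import *
T={'bsl':(170,262),'ssl':(357,257),'brl':(267,206),'srl':(479,255),'srt':(235,258),'brt':(295,261),'sst':(446,202),'bst':(417,257),'cyl':(390,210)}
d=np.load('pics/top0.npz')['d'];W=cloud('top',d)
ds=np.load('pics/scene0.npz')['d'];Ws=cloud('scene',ds)
for k,(u,v) in T.items():
    w=np.nanmedian(W[v-2:v+3,u-2:u+3].reshape(-1,3),0);p=proj('scene',w)[0];a,b=p.round().astype(int)
    print(k,w.round(4),p.round(1),Ws[b,a].round(4))
p,d_=[np.load('pics/top0.npz')[k] for k in 'pd']
a=cv2.resize(p[170:300,140:330,::-1],None,fx=4,fy=4,interpolation=cv2.INTER_CUBIC)
b=cv2.resize(p[170:300,330:500,::-1],None,fx=4,fy=4,interpolation=cv2.INTER_CUBIC)
cv2.imwrite('pics/ca.png',a);cv2.imwrite('pics/cb.png',b)
E
```

```text
bsl [0.444  0.3468 0.0229] [475.2 194.3] [0.4411 0.347  0.0202]
ssl [ 0.4567 -0.0703  0.0197] [316.3 160.9] [ 0.4567 -0.0712  0.0188]
brl [0.5697 0.1301 0.0233] [380.7 214. ] [0.5696 0.1309 0.0236]
srl [ 0.461  -0.3402  0.0201] [224.4 140.3] [ 0.4606 -0.3417  0.0204]
srt [0.4527 0.2051 0.0026] [417.5 188. ] [0.4543 0.2061 0.0053]
brt [0.4463 0.0684 0.0023] [367.1 173.9] [0.4475 0.0684 0.0032]
sst [ 0.5802 -0.2758  0.0022] [228.4 182.6] [ 0.5825 -0.2753  0.0039]
bst [ 0.4558 -0.2062  0.0029] [270.1 153.4] [ 0.4538 -0.2076  0.0016]
cyl [ 0.5615 -0.1467  0.0102] [275.9 187. ] [ 0.5629 -0.1455  0.0127]
```

View pics/ca.png

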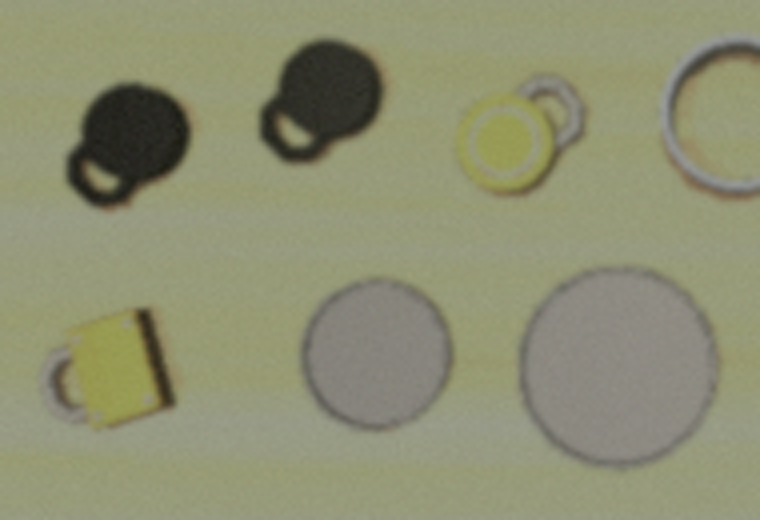

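View pics/cb.png

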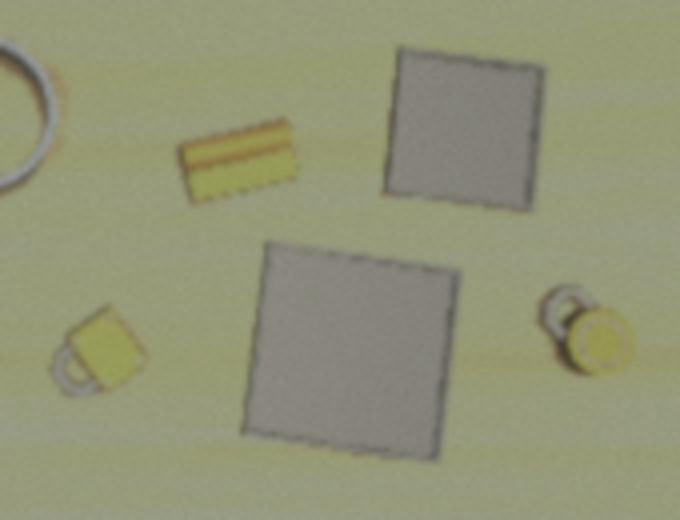

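Heights agree with the text in both views: lock tops about 24 and 20 mm, tray floors about 3 mm. The crops confirm the brass ring-marked disc, crop A (505,145), as the big round lock; the lookalikes are black. Next I measure centres and orientations.

```bash
cat >> h.py <<'E'
def locks(tag,L):
    """L: name->(approx xy, z threshold). Case from yellow raised pixels, shackle from grey ones near it."""
    for n in('top','scene'):
        f=np.load(f'pics/{n}{tag}.npz');W=cloud(n,f['d']);p=f['p'].astype(float)
        hsv=cv2.cvtColor(f['p'],cv2.COLOR_RGB2HSV)
        for k,(c,z) in L.items():
            near=np.hypot(W[...,0]-c[0],W[...,1]-c[1])<.06
            case=near&(W[...,2]>z-.006)&(hsv[...,1]>100)
            sh=near&(W[...,2]>.006)&(hsv[...,1]<85)
            q=W[case][:,:2].astype(np.float32)
            r=cv2.minAreaRect(q*1000);cc=np.array(r[0])/1000
            m=q.mean(0)
            if sh.sum()>5:
                s=W[sh][:,:2].mean(0);b=np.degrees(np.arctan2(*(s-m)[::-1]))
            else:b=np.nan
            print(n,k,len(q),'z%.4f'%np.median(W[case][:,2]),'mean',m.round(4),'rect',cc.round(4),np.round(r[1],1),'ang%.1f'%r[2],'shackle dir %.1f n%d'%(b,sh.sum()))
def trays(tag,T):
    for n in('top','scene'):
        f=np.load(f'pics/{n}{tag}.npz');W=cloud(n,f['d']);hsv=cv2.cvtColor(f['p'],cv2.COLOR_RGB2HSV)
        for k,c in T.items():
            m=(np.hypot(W[...,0]-c[0],W[...,1]-c[1])<.085)&(hsv[...,1]<45)&(W[...,2]<.014)
            nl,lab,st,ce=cv2.connectedComponentsWithStats(m.astype(np.uint8));m=lab==1+np.argmax(st[1:,4])
            q=W[m][:,:2].astype(np.float32);r=cv2.minAreaRect(q*1000)
            print(n,k,'z%.4f'%np.median(W[m][:,2]),'mean',q.mean(0).round(4),'rect',np.round(r[0],1),np.round(r[1],1),'ang%.1f'%r[2])
E
python3 - <<'E'
from h import *
locks(0,{'bsl':((.444,.3468),.024),'ssl':((.4567,-.0705),.02),'brl':((.5697,.1305),.024),'srl':((.461,-.341),.02)})
trays(0,{'srt':(.4527,.2051),'brt':(.4463,.0684),'sst':(.5802,-.2758),'bst':(.4558,-.2062)})
f=np.load('pics/top0.npz');h=cv2.cvtColor(f['p'],cv2.COLOR_RGB2HSV);print([h[v,u] for u,v in((170,262),(267,206),(417,257),(357,300),(160,272))])
print(R.from_rotvec(state()['ee_rot']).as_matrix().round(3))
E
```

```text
top bsl 422 z0.0231 mean [0.4449 0.3499] rect [0.4447 0.3509] [57.5 41.7] ang18.1 shackle dir 110.8 n134
top ssl 167 z0.0197 mean [ 0.4566 -0.0691] rect [ 0.4566 -0.0686] [34.5 28.9] ang33.3 shackle dir 121.8 n98
top brl 245 z0.0236 mean [0.5712 0.1318] rect [0.5709 0.1327] [51.8 50.4] ang3.4 shackle dir -42.8 n257
top srl 116 z0.0201 mean [ 0.4609 -0.3385] rect [ 0.4611 -0.3394] [33.6 31.8] ang12.1 shackle dir 33.9 n144
scene bsl 332 z0.0232 mean [0.4489 0.3507] rect [0.4468 0.3515] [59.1 44.2] ang19.4 shackle dir 109.8 n74
scene ssl 140 z0.0194 mean [ 0.461  -0.0698] rect [ 0.4589 -0.0703] [39.  30.4] ang34.3 shackle dir 126.1 n32
scene brl 331 z0.0237 mean [0.5763 0.1323] rect [0.5742 0.1328] [54.5 54.1] ang79.5 shackle dir -50.9 n132
scene srl 107 z0.0188 mean [ 0.4655 -0.341 ] rect [ 0.4653 -0.3412] [34.8 35.9] ang71.0 shackle dir 44.0 n38
top srt z0.0015 mean [0.435  0.2066] rect [443.1 203.8] [154.3 101. ] ang88.9
top brt z0.0025 mean [0.4408 0.0726] rect [444.3  75.4] [114.4 153.8] ang14.2
top sst z0.0029 mean [ 0.5805 -0.2766] rect [ 578.9 -282.3] [99.6 85.9] ang82.1
top bst z0.0028 mean [ 0.4554 -0.2094] rect [ 457.7 -210.3] [115.7 118.6] ang82.3
scene srt z0.0030 mean [0.4541 0.2079] rect [454.9 208.3] [82.8 84.3] ang65.5
scene brt z0.0030 mean [0.4492 0.0708] rect [449.3  70.4] [112.7 108.1] ang7.5
scene sst z0.0033 mean [ 0.5839 -0.2766] rect [ 583.6 -274.8] [84.8 83.6] ang82.6
scene bst z0.0032 mean [ 0.4586 -0.2083] rect [ 458.6 -208.5] [110.4 111. ] ang81.3
[array([ 32, 123, 154], dtype=uint8), array([ 31, 116, 154], dtype=uint8), array([ 23,  17, 137], dtype=uint8), array([ 35,  36, 155], dtype=uint8), array([ 24,  39, 137], dtype=uint8)]
[[-0.001 -0.963  0.268]
 [-0.002  0.268  0.963]
 [-1.     0.    -0.002]]
```

```bash
cat >> h.py <<'E'
def plan(x,y,z,yaw):
    s=state();R0=R.from_rotvec(s['ee_rot']);a=np.radians(yaw)
    zt=np.array([np.cos(a),np.sin(a),0]);xt=np.array([0,0,-1.]);Rt=R.from_matrix(np.stack([xt,np.cross(zt,xt),zt],1))
    print('t%.2f op%.4f pos'%(s['time'],s['opening']),s['tool_pos'].round(4),'F',s['ft_force'].round(1))
    print(np.round(np.r_[np.degrees((R0.inv()*Rt).as_rotvec())/6,R0.inv().apply(np.array([x,y,z])-s['tool_pos'])/.04],2).tolist())
E
python3 -c "
from h import *
plan(.4455,.351,.10,18.5)"
```

```text
t0.10 op0.0851 pos [0.1676 0.6016 0.2523] F [ 0.3 -0.9 -0.5]
[9.32, -0.02, 0.01, 3.81, -8.38, -4.16]
```

jog_arm([
  [[9.3,0,0,3.8,-8.4,-4.15,1],[9.3,0,0,3.8,-8.4,-4.15,1],[9.3,0,0,3.8,-8.4,-4.15,1],[9.3,0,0,3.8,-8.4,-4.15,1],[9.3,0,0,3.8,-8.4,-4.15,1],[9.3,0,0,3.8,-8.4,-4.15,1],[9.3,0,0,3.8,-8.4,-4.15,1],[9.3,0,0,3.8,-8.4,-4.15,1],[9.3,0,0,3.8,-8.4,-4.15,1],[9.3,0,0,3.8,-8.4,-4.15,1],[9.3,0,0,3.8,-8.4,-4.15,1],[9.3,0,0,3.8,-8.4,-4.15,1],[9.3,0,0,3.8,-8.4,-4.15,1],[9.3,0,0,3.8,-8.4,-4.15,1],[9.3,0,0,3.8,-8.4,-4.15,1],[9.3,0,0,3.8,-8.4,-4.15,1]],
], grip_force=60)

```text
time: 1.43
tool_pos: [0.4461, 0.3523, 0.1011]
ee_rot: [-0.257, 1.556, 0.256]
ft_force: [0.3, -0.6, 0.7]
opening: 0.085
```

```bash
python3 -c "
from h import *
plan(.4455,.351,.028,18.5)"
```

```text
t1.43 op0.0850 pos [0.4461 0.3523 0.1011] F [ 0.3 -0.6  0.7]
[0.04, -0.0, 0.01, 1.83, -0.02, -0.02]
```

jog_arm([
  [[0,0,0,0.6,0,0,1],[0,0,0,1.2,0,0,1],[0,0,0,1.6,0,0,1],[0,0,0,1.83,0,0,1],[0,0,0,1.83,0,0,1],[0,0,0,1.83,0,0,0],[0,0,0,1.83,0,0,0],[0,0,0,1.83,0,0,0],[0,0,0,1.83,0,0,0],[0,0,0,1.83,0,0,0],[0,0,0,1.83,0,0,0],[0,0,0,1.83,0,0,0],[0,0,0,1.83,0,0,0]],
])

```text
time: 2.52
tool_pos: [0.4475, 0.3531, 0.0299]
ee_rot: [-0.256, 1.552, 0.257]
ft_force: [0.5, 0.6, 7.2]
opening: 0.0562
```

```bash
python3 -c "
from h import *
plan(.457,-.209,.1,37)"
```

```text
t2.52 op0.0562 pos [0.4475 0.3531 0.0299] F [0.5 0.6 7.2]
[-3.05, 0.03, 0.01, -1.76, -13.39, -4.28]
```

jog_arm([
  [[0,0,0,-0.6,0,0,0],[0,0,0,-1.2,0,0,0],[0,0,0,-1.75,0,0,0],[-3.05,0,0,-1.75,-13.4,-4.3,0],[-3.05,0,0,-1.75,-13.4,-4.3,0],[-3.05,0,0,-1.75,-13.4,-4.3,0],[-3.05,0,0,-1.75,-13.4,-4.3,0],[-3.05,0,0,-1.75,-13.4,-4.3,0],[-3.05,0,0,-1.75,-13.4,-4.3,0],[-3.05,0,0,-1.75,-13.4,-4.3,0],[-3.05,0,0,-1.75,-13.4,-4.3,0],[-3.05,0,0,-1.75,-13.4,-4.3,0],[-3.05,0,0,-1.75,-13.4,-4.3,0],[-3.05,0,0,-1.75,-13.4,-4.3,0],[-3.05,0,0,-1.75,-13.4,-4.3,0],[-3.05,0,0,-1.75,-13.4,-4.3,0],[-3.05,0,0,-1.75,-13.4,-4.3,0],[-3.05,0,0,-1.75,-13.4,-4.3,0],[-3.05,0,0,-1.75,-13.4,-4.3,0],[-3.05,0,0,-1.75,-13.4,-4.3,0]],
])

```text
time: 4.18
tool_pos: [0.4559, -0.2091, 0.099]
ee_rot: [-0.504, 1.508, 0.506]
ft_force: [-0.2, 0.6, -2.1]
opening: 0.0564
```

Run:
```python
from h import *
plan(.457,-.209,.0335,37)
p,d=get_image('scene');cv2.imwrite('pics/s1.png',cv2.resize(p[60:260,180:440,::-1],None,fx=3,fy=3,interpolation=cv2.INTER_CUBIC))
```

```text
t4.18 op0.0564 pos [ 0.4559 -0.2091  0.099 ] F [-0.2  0.6 -2.1]
[-0.0, 0.03, -0.0, 1.64, -0.02, 0.02]
```

View pics/s1.png

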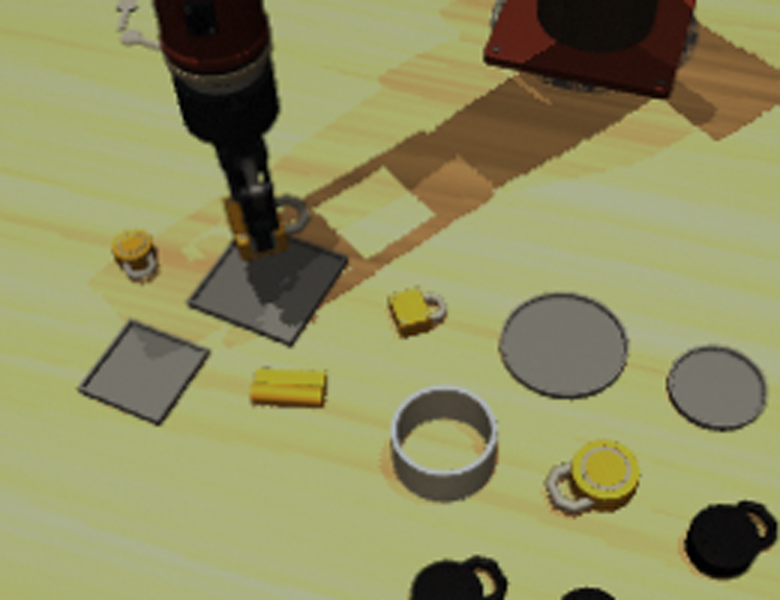

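The lock is held over the big square tray, level, at crop pixel (260,230). I'll lower it, open the fingers and rise.

jog_arm([
  [[0,0,0,0.6,0,0,0],[0,0,0,1.2,0,0,0],[0,0,0,1.5,0,0,0],[0,0,0,1.64,0,0,0],[0,0,0,1.64,0,0,0],[0,0,0,1.64,0,0,0],[0,0,0,1.64,0,0,0.82],[0,0,0,1.64,0,0,0.82],[0,0,0,1.64,0,0,0.82],[0,0,0,1.64,0,0,0.82],[0,0,0,1.64,0,0,0.82],[0,0,0,1.2,0,0,0.82],[0,0,0,0.5,0,0,0.82],[0,0,0,0,0,0,0.82],[0,0,0,0,0,0,0.82]],
])

```text
time: 5.48
tool_pos: [0.4587, -0.2104, 0.1035]
ee_rot: [-0.51, 1.503, 0.502]
ft_force: [0.3, -0.3, 1.1]
opening: 0.0699
```

```bash
python3 -c "
from h import *
plan(.463,-.340,.1,-52)
print(state()['joint_positions'])"
```

```text
t5.48 op0.0699 pos [ 0.4587 -0.2104  0.1035] F [ 0.3 -0.3  1.1]
[14.84, 0.09, 0.01, 0.1, -2.65, -1.87]
[-0.58818383  0.09278508  1.9712957   0.00322134  1.0690424  -1.23646705]
```

jog_arm([
  [[14.85,0.1,0,0.1,-2.65,-1.85,0.82],[14.85,0.1,0,0.1,-2.65,-1.85,0.82],[14.85,0.1,0,0.1,-2.65,-1.85,0.82],[14.85,0.1,0,0.1,-2.65,-1.85,0.82],[14.85,0.1,0,0.1,-2.65,-1.85,0.82],[14.85,0.1,0,0.1,-2.65,-1.85,0.82],[14.85,0.1,0,0.1,-2.65,-1.85,0.82],[14.85,0.1,0,0.1,-2.65,-1.85,0.82],[14.85,0.1,0,0.1,-2.65,-1.85,0.82],[14.85,0.1,0,0.1,-2.65,-1.85,0.82],[14.85,0.1,0,0.1,-2.65,-1.85,0.82],[14.85,0.1,0,0.1,-2.65,-1.85,0.82],[14.85,0.1,0,0.1,-2.65,-1.85,0.82],[14.85,0.1,0,0.1,-2.65,-1.85,0.82],[14.85,0.1,0,0.1,-2.65,-1.85,0.82],[14.85,0.1,0,0.1,-2.65,-1.85,0.82],[14.85,0.1,0,0.1,-2.65,-1.85,0.82]],
])

```text
time: 6.9
tool_pos: [0.4635, -0.3395, 0.0996]
ee_rot: [0.707, 1.453, -0.709]
ft_force: [0.1, 0.1, 0.0]
opening: 0.0699
```

```bash
python3 -c "
from h import *
plan(.463,-.340,.028,-52)
p,d=get_image('scene');np.savez('pics/scene2.npz',p=p,d=d)
p,d=get_image('top');np.savez('pics/top2.npz',p=p,d=d)
locks(2,{'bsl':((.457,-.209),.026),'srl':((.463,-.34),.02)})
"
```

```text
t6.90 op0.0699 pos [ 0.4635 -0.3395  0.0996] F [0.1 0.1 0. ]
[0.0, 0.0, 0.01, 1.79, -0.01, 0.0]
top bsl 5309 z0.4884 mean [ 0.4346 -0.2293] rect [ 0.4471 -0.2274] [90.7 90.1] ang15.9 shackle dir 81.0 n874
top srl 3959 z0.4477 mean [ 0.4587 -0.323 ] rect [ 0.4657 -0.3278] [95.9 93. ] ang58.3 shackle dir 47.2 n1701
scene bsl 763 z0.4061 mean [ 0.4585 -0.2362] rect [ 0.4666 -0.2249] [63.4 77.9] ang34.6 shackle dir 99.1 n158
scene srl 1381 z0.3160 mean [ 0.4862 -0.3245] rect [ 0.4845 -0.3384] [ 77.1 106.4] ang18.1 shackle dir -143.2 n1616
```

jog_arm([
  [[0,0,0,0.6,0,0,0.82],[0,0,0,1.2,0,0,0.82],[0,0,0,1.6,0,0,0.82],[0,0,0,1.8,0,0,0.82],[0,0,0,1.8,0,0,0.82],[0,0,0,1.8,0,0,0],[0,0,0,1.8,0,0,0],[0,0,0,1.8,0,0,0],[0,0,0,1.8,0,0,0],[0,0,0,1.8,0,0,0],[0,0,0,1.8,0,0,0],[0,0,0,1.8,0,0,0],[0,0,0,1.8,0,0,0],[0,0,0,1.8,0,0,0]],
])

```text
time: 8.17
tool_pos: [0.4646, -0.3407, 0.0298]
ee_rot: [0.706, 1.449, -0.71]
ft_force: [-0.5, 0.3, 5.2]
opening: 0.0354
```

```bash
python3 -c "
from h import *
plan(.4533,.207,.1,-52)
plan(.4533,.207,.1,-20)"
```

```text
t8.17 op0.0354 pos [ 0.4646 -0.3407  0.0298] F [-0.5  0.3  5.2]
[0.0, 0.03, 0.01, -1.8, 8.21, -10.96]
t8.17 op0.0354 pos [ 0.4646 -0.3407  0.0298] F [-0.5  0.3  5.2]
[-5.33, 0.03, 0.02, -1.8, 8.21, -10.96]
```

jog_arm([
  [[0,0,0,-0.6,0,0,0],[0,0,0,-1.2,0,0,0],[0,0,0,-1.8,0,0,0],[0,0,0,-1.8,8.2,-10.95,0],[0,0,0,-1.8,8.2,-10.95,0],[0,0,0,-1.8,8.2,-10.95,0],[0,0,0,-1.8,8.2,-10.95,0],[0,0,0,-1.8,8.2,-10.95,0],[0,0,0,-1.8,8.2,-10.95,0],[0,0,0,-1.8,8.2,-10.95,0],[0,0,0,-1.8,8.2,-10.95,0],[0,0,0,-1.8,8.2,-10.95,0],[0,0,0,-1.8,8.2,-10.95,0],[0,0,0,-1.8,8.2,-10.95,0],[0,0,0,-1.8,8.2,-10.95,0],[0,0,0,-1.8,8.2,-10.95,0],[0,0,0,-1.8,8.2,-10.95,0],[0,0,0,-1.8,8.2,-10.95,0],[0,0,0,-1.8,8.2,-10.95,0],[0,0,0,-1.8,8.2,-10.95,0]],
])

```text
time: 9.83
tool_pos: [0.4532, 0.2056, 0.0999]
ee_rot: [0.706, 1.449, -0.711]
ft_force: [0.3, 0.3, -1.2]
opening: 0.0351
```

Run:
```python
from h import *
plan(.4533,.207,.0335,-52)
p,d=get_image('scene');cv2.imwrite('pics/s3.png',cv2.resize(p[70:270,200:460,::-1],None,fx=3,fy=3,interpolation=cv2.INTER_CUBIC));np.savez('pics/scene3.npz',p=p,d=d)
p,d=get_image('top');np.savez('pics/top3.npz',p=p,d=d)
locks(3,{'bsl':((.457,-.209),.026)})
```

```text
t9.83 op0.0351 pos [0.4532 0.2056 0.0999] F [ 0.3  0.3 -1.2]
[-0.01, 0.04, 0.01, 1.66, 0.03, -0.03]
top bsl 407 z0.0266 mean [ 0.4554 -0.2065] rect [ 0.4553 -0.2064] [55.6 39.5] ang38.2 shackle dir 123.7 n348
scene bsl 260 z0.0268 mean [ 0.4602 -0.2078] rect [ 0.4588 -0.2087] [58.  42.1] ang38.2 shackle dir 133.7 n171
```

View pics/s3.png

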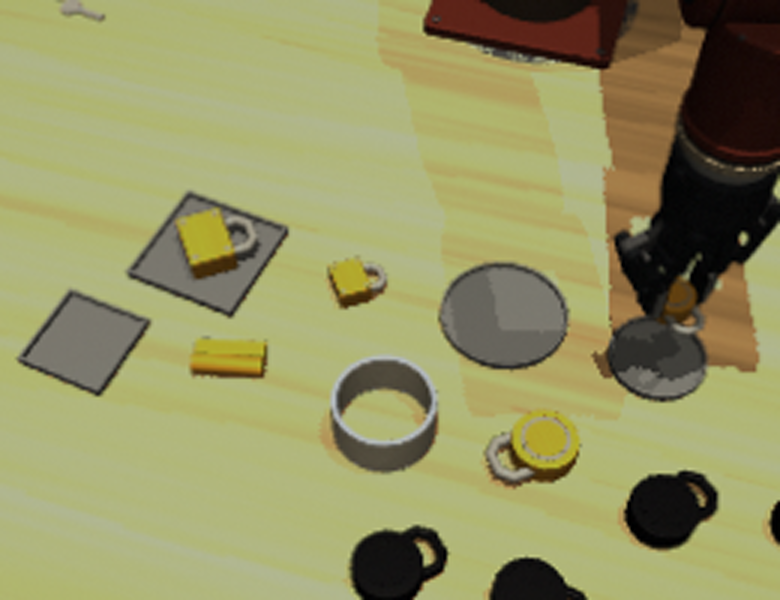

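The big square lock lies in its tray, top at 27 mm as expected, centred within 2 mm. The small round lock is held over its tray at crop (680,300), so I'll place it.

jog_arm([
  [[0,0,0,0.6,0,0,0],[0,0,0,1.2,0,0,0],[0,0,0,1.5,0,0,0],[0,0,0,1.65,0,0,0],[0,0,0,1.65,0,0,0],[0,0,0,1.65,0,0,0],[0,0,0,1.65,0,0,0.55],[0,0,0,1.65,0,0,0.55],[0,0,0,1.65,0,0,0.55],[0,0,0,1.65,0,0,0.55],[0,0,0,1.65,0,0,0.55],[0,0,0,1.2,0,0,0.55],[0,0,0,0.5,0,0,0.55],[0,0,0,0,0,0,0.55],[0,0,0,0,0,0,0.55]],
])

```text
time: 11.18
tool_pos: [0.4566, 0.2062, 0.1046]
ee_rot: [0.711, 1.443, -0.707]
ft_force: [1.0, -0.1, 0.1]
opening: 0.0468
```

```bash
python3 -c "
from h import *
plan(.573,.1325,.1,44)"
```

```text
t11.18 op0.0468 pos [0.4566 0.2062 0.1046] F [ 1.  -0.1  0.1]
[-16.02, 0.1, 0.01, 0.14, 1.16, 3.24]
```

jog_arm([
  [[-16,0.1,0,0.15,1.15,3.25,0.95],[-16,0.1,0,0.15,1.15,3.25,0.95],[-16,0.1,0,0.15,1.15,3.25,0.95],[-16,0.1,0,0.15,1.15,3.25,0.95],[-16,0.1,0,0.15,1.15,3.25,0.95],[-16,0.1,0,0.15,1.15,3.25,0.95],[-16,0.1,0,0.15,1.15,3.25,0.95],[-16,0.1,0,0.15,1.15,3.25,0.95],[-16,0.1,0,0.15,1.15,3.25,0.95],[-16,0.1,0,0.15,1.15,3.25,0.95],[-16,0.1,0,0.15,1.15,3.25,0.95],[-16,0.1,0,0.15,1.15,3.25,0.95],[-16,0.1,0,0.15,1.15,3.25,0.95],[-16,0.1,0,0.15,1.15,3.25,0.95],[-16,0.1,0,0.15,1.15,3.25,0.95],[-16,0.1,0,0.15,1.15,3.25,0.95],[-16,0.1,0,0.15,1.15,3.25,0.95],[-16,0.1,0,0.15,1.15,3.25,0.95]],
])

```text
time: 12.68
tool_pos: [0.5726, 0.1319, 0.0994]
ee_rot: [-0.599, 1.488, 0.598]
ft_force: [-0.7, 0.1, 0.8]
opening: 0.081
```

```bash
python3 -c "
from h import *
plan(.573,.1325,.028,44)"
```

```text
t12.68 op0.0810 pos [0.5726 0.1319 0.0994] F [-0.7  0.1  0.8]
[-0.03, -0.01, 0.0, 1.78, 0.0, 0.02]
```

jog_arm([
  [[0,0,0,0.6,0,0,0.95],[0,0,0,1.2,0,0,0.95],[0,0,0,1.6,0,0,0.95],[0,0,0,1.78,0,0,0.95],[0,0,0,1.78,0,0,0.95],[0,0,0,1.78,0,0,0],[0,0,0,1.78,0,0,0],[0,0,0,1.78,0,0,0],[0,0,0,1.78,0,0,0],[0,0,0,1.78,0,0,0],[0,0,0,1.78,0,0,0],[0,0,0,1.78,0,0,0],[0,0,0,1.78,0,0,0],[0,0,0,1.78,0,0,0]],
])

```text
time: 13.85
tool_pos: [0.5744, 0.1321, 0.0305]
ee_rot: [-0.599, 1.484, 0.596]
ft_force: [0.1, -0.4, 6.1]
opening: 0.0536
```

```bash
python3 -c "
from h import *
plan(.4475,.0697,.1,44)"
```

```text
t13.85 op0.0536 pos [0.5744 0.1321 0.0305] F [ 0.1 -0.4  6.1]
[-0.03, 0.02, 0.02, -1.75, 1.07, -3.37]
```

jog_arm([
  [[0,0,0,-0.6,0,0,0],[0,0,0,-1.2,0,0,0],[0,0,0,-1.75,0,0,0],[0,0,0,-1.75,1.05,-3.35,0],[0,0,0,-1.75,1.05,-3.35,0],[0,0,0,-1.75,1.05,-3.35,0],[0,0,0,-1.75,1.05,-3.35,0],[0,0,0,-1.75,1.05,-3.35,0],[0,0,0,-1.75,1.05,-3.35,0],[0,0,0,-1.75,1.05,-3.35,0]],
])

```text
time: 14.68
tool_pos: [0.4495, 0.0697, 0.1009]
ee_rot: [-0.599, 1.482, 0.595]
ft_force: [0.9, -0.5, -3.1]
opening: 0.0535
```

```bash
python3 -c "
from h import *
plan(.4475,.0697,.034,44)"
```

```text
t14.68 op0.0535 pos [0.4495 0.0697 0.1009] F [ 0.9 -0.5 -3.1]
[-0.03, 0.04, 0.04, 1.67, 0.04, -0.04]
```

jog_arm([
  [[0,0,0,0.6,0,0,0],[0,0,0,1.2,0.04,-0.04,0],[0,0,0,1.5,0.04,-0.04,0],[0,0,0,1.67,0.04,-0.04,0],[0,0,0,1.67,0.04,-0.04,0],[0,0,0,1.67,0.04,-0.04,0],[0,0,0,1.67,0.04,-0.04,0.8],[0,0,0,1.67,0.04,-0.04,0.8],[0,0,0,1.67,0.04,-0.04,0.8],[0,0,0,1.67,0.04,-0.04,0.8],[0,0,0,1.67,0.04,-0.04,0.8],[0,0,0,1.2,0,0,0.8],[0,0,0,0.5,0,0,0.8],[0,0,0,0,0,0,0.8],[0,0,0,0,0,0,0.8]],
])

```text
time: 15.93
tool_pos: [0.4528, 0.0696, 0.1053]
ee_rot: [-0.601, 1.474, 0.592]
ft_force: [0.8, -0.1, 0.3]
opening: 0.0687
```

```bash
python3 -c "
from h import *
plan(.458,-.0695,.1,34)"
```

```text
t15.93 op0.0687 pos [0.4528 0.0696 0.1053] F [ 0.8 -0.1  0.3]
[1.63, 0.1, 0.08, 0.14, -2.6, -2.32]
```

jog_arm([
  [[1.65,0.1,0.1,0.15,-2.6,-2.3,0.8],[1.65,0.1,0.1,0.15,-2.6,-2.3,0.8],[1.65,0.1,0.1,0.15,-2.6,-2.3,0.8],[1.65,0.1,0.1,0.15,-2.6,-2.3,0.8],[1.65,0.1,0.1,0.15,-2.6,-2.3,0.8],[1.65,0.1,0.1,0.15,-2.6,-2.3,0.8],[1.65,0.1,0.1,0.15,-2.6,-2.3,0.8],[1.65,0.1,0.1,0.15,-2.6,-2.3,0.8]],
])

```text
time: 16.6
tool_pos: [0.4581, -0.0679, 0.099]
ee_rot: [-0.463, 1.522, 0.466]
ft_force: [0.6, -0.1, 0.6]
opening: 0.0684
```

```bash
python3 -c "
from h import *
plan(.458,-.0695,.028,34)"
```

```text
t16.60 op0.0684 pos [ 0.4581 -0.0679  0.099 ] F [ 0.6 -0.1  0.6]
[-0.0, -0.01, -0.02, 1.78, -0.04, -0.02]
```

jog_arm([
  [[0,0,0,0.6,0,0,0.8],[0,0,0,1.2,-0.04,0,0.8],[0,0,0,1.6,-0.04,0,0.8],[0,0,0,1.78,-0.04,0,0.8],[0,0,0,1.78,-0.04,0,0.8],[0,0,0,1.78,-0.04,0,0],[0,0,0,1.78,-0.04,0,0],[0,0,0,1.78,-0.04,0,0],[0,0,0,1.78,-0.04,0,0],[0,0,0,1.78,-0.04,0,0],[0,0,0,1.78,-0.04,0,0],[0,0,0,1.78,-0.04,0,0],[0,0,0,1.78,-0.04,0,0],[0,0,0,1.78,-0.04,0,0]],
])

```text
time: 17.77
tool_pos: [0.4603, -0.0694, 0.0294]
ee_rot: [-0.464, 1.519, 0.465]
ft_force: [-1.8, 0.7, 6.8]
opening: 0.0362
```

```bash
python3 -c "
from h import *
plan(.582,-.2765,.1,37)"
```

```text
t17.77 op0.0362 pos [ 0.4603 -0.0694  0.0294] F [-1.8  0.7  6.8]
[-0.5, 0.01, -0.0, -1.77, -5.99, -0.37]
```

jog_arm([
  [[0,0,0,-0.6,0,0,0],[0,0,0,-1.2,0,0,0],[0,0,0,-1.75,0,0,0],[-0.5,0,0,-1.75,-6,-0.35,0],[-0.5,0,0,-1.75,-6,-0.35,0],[-0.5,0,0,-1.75,-6,-0.35,0],[-0.5,0,0,-1.75,-6,-0.35,0],[-0.5,0,0,-1.75,-6,-0.35,0],[-0.5,0,0,-1.75,-6,-0.35,0],[-0.5,0,0,-1.75,-6,-0.35,0],[-0.5,0,0,-1.75,-6,-0.35,0],[-0.5,0,0,-1.75,-6,-0.35,0],[-0.5,0,0,-1.75,-6,-0.35,0]],
])

```text
time: 18.85
tool_pos: [0.582, -0.2751, 0.099]
ee_rot: [-0.504, 1.51, 0.507]
ft_force: [0.2, -0.2, -1.0]
opening: 0.0366
```

```bash
python3 -c "
from h import *
plan(.582,-.2765,.033,37)"
```

```text
t18.85 op0.0366 pos [ 0.582  -0.2751  0.099 ] F [ 0.2 -0.2 -1. ]
[0.0, 0.01, -0.02, 1.65, -0.03, -0.02]
```

Place it, then retreat up and toward the robot so the cameras see clear.

jog_arm([
  [[0,0,0,0.6,0,0,0],[0,0,0,1.2,-0.03,0,0],[0,0,0,1.5,-0.03,0,0],[0,0,0,1.65,-0.03,0,0],[0,0,0,1.65,-0.03,0,0],[0,0,0,1.65,-0.03,0,0],[0,0,0,1.65,-0.03,0,0.55],[0,0,0,1.65,-0.03,0,0.55],[0,0,0,1.65,-0.03,0,0.55],[0,0,0,1.65,-0.03,0,0.55],[0,0,0,1.65,-0.03,0,0.55],[0,0,0,1.2,0,0,0.55],[0,0,0,0.5,0,0,0.55],[0,0,0,-1,0,0,0.55],[0,0,0,-3,0,0,0.55],[0,0,0,-3,0,0,0.55]],
])

```text
time: 20.18
tool_pos: [0.5815, -0.2751, 0.2054]
ee_rot: [-0.503, 1.511, 0.508]
ft_force: [1.1, -0.1, -0.6]
opening: 0.0467
```

```bash
python3 -c "
from h import *
plan(.25,-.5,.25,37)"
```

```text
t20.18 op0.0467 pos [ 0.5815 -0.2751  0.2054] F [ 1.1 -0.1 -0.6]
[0.0, 0.01, -0.02, -1.12, 0.5, -10.0]
```

jog_arm([
  [[0,0,0,-1,0.5,-10,0.55],[0,0,0,-1,0.5,-10,0.55],[0,0,0,-1,0.5,-10,0.55],[0,0,0,-1,0.5,-10,0.55],[0,0,0,-1,0.5,-10,0.55],[0,0,0,-1,0.5,-10,0.55],[0,0,0,-1,0.5,-10,0.55],[0,0,0,-1,0.5,-10,0.55],[0,0,0,-1,0.5,-10,0.55],[0,0,0,-1,0.5,-10,0.55],[0,0,0,-1,0.5,-10,0.55],[0,0,0,-1,0.5,-10,0.55],[0,0,0,-1,0.5,-10,0.55],[0,0,0,-1,0.5,-10,0.55]],
])

```text
time: 21.35
tool_pos: [0.251, -0.4992, 0.2448]
ee_rot: [-0.504, 1.51, 0.509]
ft_force: [-0.6, 0.1, 0.4]
opening: 0.0471
```

Run:
```python
from h import *
for n in('scene','top'):
    p,d=get_image(n);np.savez(f'pics/{n}4.npz',p=p,d=d)
    c=p[70:270,200:460] if n=='scene' else p[130:300,140:510]
    cv2.imwrite(f'pics/{n}4.png',cv2.resize(c[:,:,::-1],None,fx=3 if n=='scene' else 2.1,fy=3 if n=='scene' else 2.1,interpolation=cv2.INTER_CUBIC))
locks(4,{'bsl':((.457,-.209),.027),'ssl':((.582,-.2765),.023),'brl':((.4475,.0697),.027),'srl':((.4533,.207),.023)})
for n in('top','scene'):
    for t in(0,4):
        W=cloud(n,np.load(f'pics/{n}{t}.npz')['d'])
        for k,c,r in(('tape',(.585,0),.055),('cyl',(.562,-.146),.045)):
            m=(np.hypot(W[...,0]-c[0],W[...,1]-c[1])<r)&(W[...,2]>.008);print(n,t,k,W[m].mean(0).round(4))
```

```text
top bsl 406 z0.0267 mean [ 0.4558 -0.2064] rect [ 0.4559 -0.2069] [55.6 40.1] ang38.0 shackle dir 135.0 n356
top ssl 174 z0.0227 mean [ 0.5803 -0.2736] rect [ 0.5809 -0.2737] [35.1 27. ] ang37.6 shackle dir 130.0 n311
top brl 207 z0.0271 mean [0.4469 0.0694] rect [0.446  0.0705] [48.  48.8] ang0.0 shackle dir -36.7 n494
top srl 82 z0.0224 mean [0.4513 0.1981] rect [0.4526 0.1963] [26.4 26.9] ang63.2 shackle dir 68.2 n276
scene bsl 259 z0.0268 mean [ 0.46   -0.2078] rect [ 0.4576 -0.2096] [59.9 42. ] ang37.1 shackle dir 128.7 n162
scene ssl 151 z0.0226 mean [ 0.5846 -0.2732] rect [ 0.5832 -0.2741] [38.7 29.7] ang39.2 shackle dir 166.3 n194
scene brl 274 z0.0267 mean [0.4506 0.0699] rect [0.449  0.0696] [54.9 54.9] ang79.6 shackle dir -58.1 n236
scene srl 141 z0.0226 mean [0.4545 0.2022] rect [0.4526 0.2023] [37.6 36.2] ang10.3 shackle dir 52.6 n155
top 0 tape [0.5918 0.0029 0.0396]
top 0 cyl [ 0.5634 -0.1448  0.0124]
top 4 tape [0.5913 0.0029 0.0397]
top 4 cyl [ 0.5638 -0.1446  0.0125]
scene 0 tape [0.5903 0.0013 0.0317]
scene 0 cyl [ 0.567  -0.1452  0.0125]
scene 4 tape [0.5905 0.0013 0.0318]
scene 4 cyl [ 0.5673 -0.1455  0.0125]
```

View pics/scene4.png

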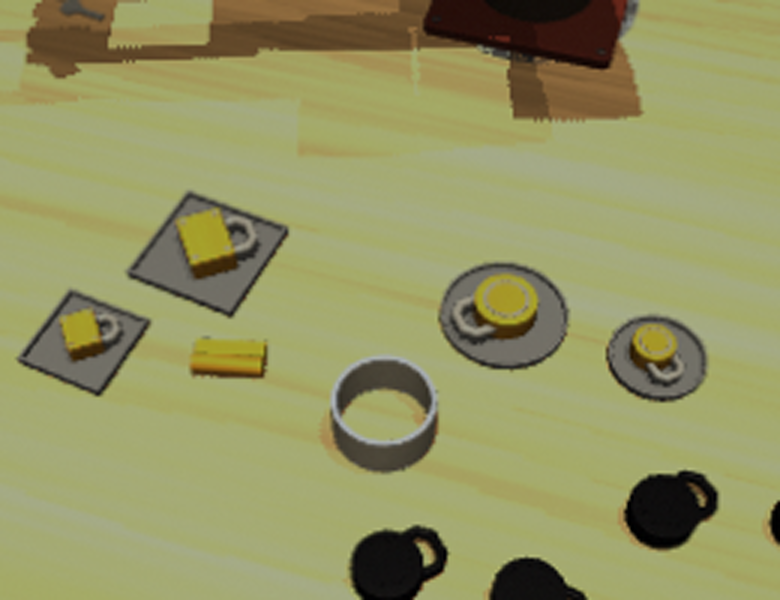

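View pics/top4.png

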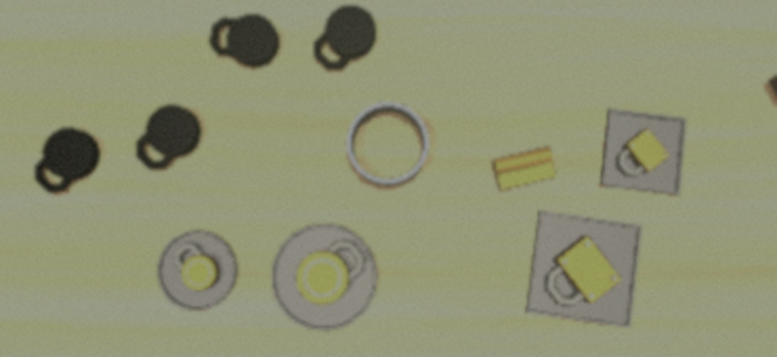

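The final views show all four locks inside their matching trays. Scene crop pixels are big square (205,240), small square (82,335), big round (505,303) and small round (655,345). Tops are at about 27 and 23 mm, which means they lie flat on the tray floors. Tape and cylinder are unmoved.

```bash
python3 -c "
from cell import *
print(sign_off())"
```

```text
the job is handed in; nothing more can be done
None
```

All four brass padlocks are lying flat in their matching trays, and I handed the job in at about 21.5 s of the 112 s allowed.

- **Flatness:** the lock tops measure about 27 mm (big) and 22.5 mm (small) in both cameras. That matches the lock thickness plus the 3 mm tray floor.
- **Centring:** three locks sit within about 3 mm of their tray centres. The small round lock is about 5 mm off toward −y but well clear of the rim. I judged that roughly central and left it.
- **Disagreement between checks:** for the small round lock, the top camera gave y of about 0.197 from a partly hidden outline and the scene camera gave 0.202. I trusted the scene camera. The two cameras also differ by 2–4 mm in x throughout, so I averaged them.
- **Other items:** the tape roll and door cylinder moved less than 1 mm between the first and last pictures. I never handled the black lookalike locks.
- **Forces:** the highest force reading at the end of any move was about 7 N, and the arm ended well clear of everything.

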